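# Put a bezel away in the findings carousel

### The job

Put the brass bezel from the charcoal block away in the sloping findings carousel: turn the cover by its black knob until its window lines up with the compartment marked by the red bead, and put the bezel into that compartment. Then turn the cover back so that its window is over the solid black sector at the brass mark and every compartment is shut. Leave the loupe and the white-lidded pot where they stand.

Things in the scene. Friction and masses are not known exactly. Their poses are not given: they have to be found in the camera images.
- dial: Fixed wooden drum, 168 mm across, face sloping 30 deg toward the robot. Origin: on the turning axis at the cover's top face, 78 mm above the bench. z: the turning axis, out of the face (30 deg from vertical, leaning to the robot); x: up the slope to the brass mark on the rim; y: to the left. Rim: radius 66 to 84 mm, top at z = -5 mm, at most 116 mm above the bench.
- carousel: Dark wooden wedge stand of the drum, fixed, 165 x 125 mm. Origin on the bench below the dial's origin. The drum has six sectors of 60 deg, centred at 0, +-60, +-120, 180 deg from the dial's x toward y: 0 is solid black, the others are compartments (radius 20 to 66 mm, white floor at dial z = -27 mm, 3 mm walls). Rim beads: red, blue at +-60, yellow 120, white 180, green -120.
- cover (a joint): Angle (rad) of the flat round pale metal cover (radius 68 mm, dial z = -4 to 0 mm) about the dial's z: direction of its window's middle, 0 over the solid black sector at the brass mark, growing counter-clockwise from above, toward the dial's y. Turns 2.9 either way, light friction (about 0.06 N m), no detent or spring: stays where left.
- knob_top (a point): Middle of the top of the black bar knob that turns the cover: on the turning axis, 26 mm out of the cover's top face. The bar is 40 mm long, 12 mm thick, 26 mm tall, and points to the window. Frame turns with the cover: x along the bar to the window, z along the turning axis.
- window (a point): Middle of the window, a hole through the cover 48 deg wide, from radius 24 to 64 mm (so 37 mm wide at its middle): 44 mm from the axis, at the cover's top face. Turns with the cover.
- red_bead: Red enamel bead, a ball of 11 mm set half into the drum's rim beside the wanted compartment, at +60 or -60 degrees of the dial. Origin at the ball's centre.
- blue_bead: Blue enamel bead of the same kind, marking the compartment on the other side.
- comp_left (a point): Point in the compartment at +60 degrees of the dial (left as the robot sees it), 44 mm from the axis and 7 mm above the compartment's floor. Axes as the dial's.
- comp_right (a point): The same point in the compartment at -60 degrees of the dial (right).
- bezel: Short brass tube, the bezel: outside diameter 18 mm, inside 13 mm, 14 mm tall, about 30 g, standing upright on the charcoal block. Origin at its middle, 7 mm above its foot; z along the tube.
- charcoal_block: Grey-brown charcoal soldering block, 62 x 85 x 29 mm, fixed to the bench. Origin at the centre of its underside; its top is 29 mm above the bench.
- loupe: Black eyeglass loupe, 38 mm across and 32 mm tall, loose, to be left alone. Origin at the centre of its underside.
- pot_white_lid: Small round pot with a white lid, 45 mm across and 25 mm tall, loose, to be left alone. Origin at the centre of its underside.

How it is judged:
By the outcome, as a careful person would: the job done as asked, in the order asked, and still so for the second after the job is handed in, with the robot touching nothing.
It also fails if it takes over 48 s, if anything falls off the work surface, if the arm or the gripper's body presses on something with over 40 N, if the wrist force passes 120 N, or if a joint passes its speed limit or range.

### The arm

A 6-joint arm with a two-finger parallel gripper is mounted at the origin on a cart in front of the work surface, level with it; the furniture and walls round the work are solid. World frame = base frame: x ahead of the robot, y to its left, z up, the work surface at z = 0. Lengths are in m, angles in rad, forces in N, time in s.
With the tool pointing down it reaches from about 0.35 to 0.875 m from the base axis. Payload 15.5 kg.
Tool frame: the origin (TCP) lies at the very end of the fingers, on their centre line; the grasp point (between the pads) lies 19 mm behind it; z points along the fingers, y is the direction in which the jaws open and shut (so a half turn about z gives the same grasp; the last joint's range is limited). The gripper opens to 85 mm and grips with 20 to 120 N. Pads are 22 mm wide; open, the fingers measure 114 mm over their backs; the gripper's body (76 mm by 85 mm) begins 54 mm behind the grasp point. The pads swing forward as they close: fully open they stand 13 mm farther back than shut.
Start: joints at [1.224, 0.494, 1.345, -0, 1.302, -0.096], TCP at [0.156, 0.605, 0.231] pointing down, gripper open.
Joint ranges: [-2.91, 2.91], [-0.82, 2.16], [0.22, 2.67], [-1.22, 4.37], [0.12, 2.79], [-3.08, 3.08]. Speed limits (rad/s): [1.89, 1.89, 2.57, 3.01, 3.01, 3.01].

### API

Orientations are given as a 3x3 rotation matrix whose columns are the frame's x, y, z axes.
In Python, from rig import env gives the robot as it stands.
- The arm moves only by the tool servo_tool, never from a script. Its argument "rows" is a list of rows, each a list of 7 numbers: the shift along the tool's x, y, z in units of 0.25 m (1.0 is 0.25 m), then the turn, a rotation vector about the tool's x, y, z in units of 180 degrees (1.0 is 180 degrees), then the opening, from 0 (shut) to 1 (fully open). A call has 1 to 8 rows; each row is the pose to reach, as a shift and turn from the pose commanded when the call began, along the tool's axes at that moment, turning the shorter way round; what a row does not reach only later rows make up. A row lasts 1/12 s, in which the tool goes at most 41.7 mm and 7.16 degrees, less where a joint would pass 70% of its speed; a pose out of reach is approached as far as the arm can. A call with a number of a shift or a turn outside -1 to 1 is refused whole. A call with a gripper value outside its range is refused whole. The fingers move at their own pace and stop on an object; "grip_force" is the grip in N (left out, the last holds). Time passes only in rows, so rows that repeat a pose let the fingers close. It gives the time, the measured TCP pose, the force and the opening at its end, in the units of the state.
- env.state(): the state, without advancing time (a new reading comes with each control period).
- env.grab_frame(name): name is "scene" or "side" or "wrist"; returns the picture (384x512x3 uint8, red, green, blue); there is no depth.
- env.camera_params(name): a dict with "fx", "fy", "cx", "cy" (pixels), "k1" (the pictures are not rectified: a ray, as slopes to the right and down, at radius r is drawn at 1 + k1 r^2 times it, then the intrinsics apply), "rvec" (rotation vector, rad) and "tvec" (3), from world to camera coordinates, as OpenCV has them. Camera axes: x right, y down, z forward; pixel columns grow to the right and rows downward; lengths in m; the calibration is good to about 2 mm. A picture is of the moment at which its call begins: read the wrist's pose just before it. camera_params takes no time and is no camera call; for the wrist camera it gives the pose at the moment of the call.
- env.hand_in(): hands the job in, once; it reports no verdict.
Trained networks look in the newest picture that a camera, given by its name, has taken for a name from the list of things; names that differ only in an ending like _2 or _b are one class to them, and where a whole thing is asked for, a point or a joint stands for the part that bears it (a point fixed in the world has none). Each returns a list of dicts, best first, with "confidence" (0 to 1); they miss things now and then, are a little off and sometimes report something else, mostly with a low value. They report only what shows in the picture. A call takes as long as a camera call.
- env.find_in(camera, label): "point" ([column, row] in pixels, amid what is visible of it).
- env.spot_point(camera, label): "point" ([column, row] in pixels: a listed point, or the origin of a listed thing).
The state is a dict: "clock": time; "qpos": joint angles; "qd": joint speeds; "joint_torque": joint torques, N m; "eef_pos": TCP position; "eef_rot": TCP orientation; "contact_force": force on the tool from outside, world axes, zero at the start; "ft_torque": the same for the moment, N m; "width": finger opening in m.
Only numpy, scipy, OpenCV 4.12 (cv2) and the standard library are available. Lean on these libraries where they do the work, as an engineer would, in place of code of your own. Each camera call takes 0.05 s, during which the arm holds its last target. There are 200 camera calls.

## Working session

There is one attempt and no reset: what is moved stays moved. The work goes in short steps, Python scripts to look and compute and a tool call to move; the robot and the scene stay as the last step left them, time stands still between calls to the robot, and variables do not carry over. Pictures are saved under pics/ and viewed, about 8 in all and at most 12, crops included, and the job is handed in when it is done.

Besides the shell and the picture viewer there is one more tool, called after "Emit:" as name([rows], argument=value, ...), one row to a line, values as JSON. servo_tool: Moves the arm, as the interface text tells. Shifts and turns lie within -1 to 1; 1 stands for 0.25 m of shift or 180 degrees of turn. Its arguments: {"type":"object","properties":{"rows":{"type":"array","items":{"type":"array","items":{"type":"number","minimum":-1,"maximum":1}}},"grip_force":{"type":"number"}},"required":["rows"]}

```bash
ls; mkdir -p pics; cat > h.py <<'E'
import numpy as np, cv2
from scipy.spatial.transform import Rotation as R
from rig import env
def cam(n):
    p=env.camera_params(n); K=(p['fx'],p['fy'],p['cx'],p['cy'],p['k1']); Rm=R.from_rotvec(p['rvec']).as_matrix()
    return K,Rm,np.array(p['tvec'])
def ray(c,px):
    (fx,fy,cx,cy,k1),Rm,t=c
    d=np.array([(px[0]-cx)/fx,(px[1]-cy)/fy]); u=d.copy()
    for _ in range(30): u=d/(1+k1*(u@u))
    return -Rm.T@t, Rm.T@np.array([u[0],u[1],1])
def proj(c,X):
    (fx,fy,cx,cy,k1),Rm,t=c
    P=Rm@np.array(X)+t; u=P[:2]/P[2]; u=u*(1+k1*(u@u)); return np.array([fx*u[0]+cx,fy*u[1]+cy])
def onz(c,px,z):
    o,d=ray(c,px); return o+d*(z-o[2])/d[2]
def tri(obs):
    A=np.zeros((3,3));b=np.zeros(3)
    for c,px in obs:
        o,d=ray(c,px); d=d/np.linalg.norm(d); M=np.eye(3)-np.outer(d,d); A+=M;b+=M@o
    X=np.linalg.solve(A,b); return X,[np.round(proj(c,X)-px,1) for c,px in obs]
def save(n,f): 
    im=env.grab_frame(n); cv2.imwrite('pics/'+f,im[:,:,::-1]); return im
E
python3 - <<'E'
from h import *
np.set_printoptions(precision=4,suppress=True)
s=env.state(); print(s['clock'],s['eef_pos'],s['eef_rot'],s['width'])
ims=[]
C={}
for n in('scene','side'):
    ims.append(env.grab_frame(n)); C[n]=cam(n)
cv2.imwrite('pics/a.png',np.vstack(ims)[:,:,::-1]) if 0 else [cv2.imwrite(f'pics/a_{i}.png',m[:,:,::-1]) for i,m in enumerate(ims)]
for l in ['dial','carousel','knob_top','window','red_bead','blue_bead','comp_left','comp_right','bezel','charcoal_block','loupe','pot_white_lid']:
    o=[]
    for n in C:
        r=env.spot_point(n,l)
        if r: o.append((C[n],np.array(r[0]['point']))); print(l,n,[(np.round(q['point'],1),round(q['confidence'],2)) for q in r[:2]])
    if len(o)==2: print('   ',*tri(o))
E
```

```text
pics
0.0 [0.1556 0.6049 0.2307] [[-0.9685  0.2491 -0.0005]
 [ 0.2491  0.9685 -0.0011]
 [ 0.0002 -0.0012 -1.    ]] 0.08501308719706091
dial scene [(array([259.5, 180.9]), 0.58), (array([269.9, 167. ]), 0.18)]
dial side [(array([249.4, 196.9]), 0.74)]
    [ 0.5287 -0.0125  0.0777] [array([-0.5,  0.7]), array([-0.5, -0.7])]
carousel scene [(array([258. , 206.6]), 0.73)]
carousel side [(array([248.5, 216.6]), 0.98)]
    [ 0.5295 -0.0121  0.003 ] [array([ 1. , -1.2]), array([0.9, 1.2])]
knob_top scene [(array([254.9, 173.3]), 0.69)]
knob_top side [(array([251.9, 190.8]), 0.97), (array([160.7, 301.7]), 0.43)]
    [ 0.5183 -0.0064  0.1051] [array([-0.4,  0.6]), array([-0.4, -0.6])]
window scene [(array([270.9, 166.5]), 0.88)]
window side [(array([236.3, 179.8]), 0.83)]
    [ 0.566  -0.0258  0.1056] [array([ 0.6, -0.9]), array([0.6, 0.9])]
comp_left scene [(array([258.6, 168.1]), 0.6)]
comp_left side [(array([227.5, 204.6]), 0.59)]
    [0.5763 0.0196 0.0685] [array([-1.6,  2.2]), array([-1.5, -2.3])]
comp_right scene [(array([281.2, 188.5]), 0.69)]
comp_right side [(array([245. , 185.7]), 0.
[... 160 characters left out ...]
78.1, 184.5]), 0.46)]
bezel side [(array([309.8, 154.1]), 0.37)]
    [ 0.4562 -0.3108  0.03  ] [array([-0.,  0.]), array([-0., -0.])]
charcoal_block scene [(array([258.9, 205.5]), 0.44), (array([175.3, 158. ]), 0.26)]
charcoal_block side [(array([307.6, 166.7]), 0.89)]
    [ 0.4018 -0.0896  0.14  ] [array([ 2.7, -3.5]), array([2.3, 3. ])]
loupe scene [(array([176.7, 156.2]), 0.41)]
loupe side [(array([159.5, 303.9]), 0.84)]
    [0.6002 0.2906 0.0047] [array([ 0.1, -0.1]), array([0.1, 0.1])]
pot_white_lid scene [(array([189.6, 209.5]), 0.74)]
pot_white_lid side [(array([256.8, 270.3]), 0.67), (array([160.3, 303.2]), 0.17)]
    [ 0.445   0.1328 -0.0032] [array([ 1.4, -1.4]), array([1.3, 1.7])]
```

```bash
python3 - <<'E'
import cv2
a=cv2.imread('pics/a_0.png')[110:310,130:430];b=cv2.imread('pics/a_1.png')[120:320,130:430]
import numpy as np
cv2.imwrite('pics/v1.png',cv2.resize(np.hstack([a]),(800,533),interpolation=cv2.INTER_CUBIC))
cv2.imwrite('pics/v2.png',cv2.resize(b,(800,533),interpolation=cv2.INTER_CUBIC))
E
```

```text
(no output)
```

View pics/v1.png

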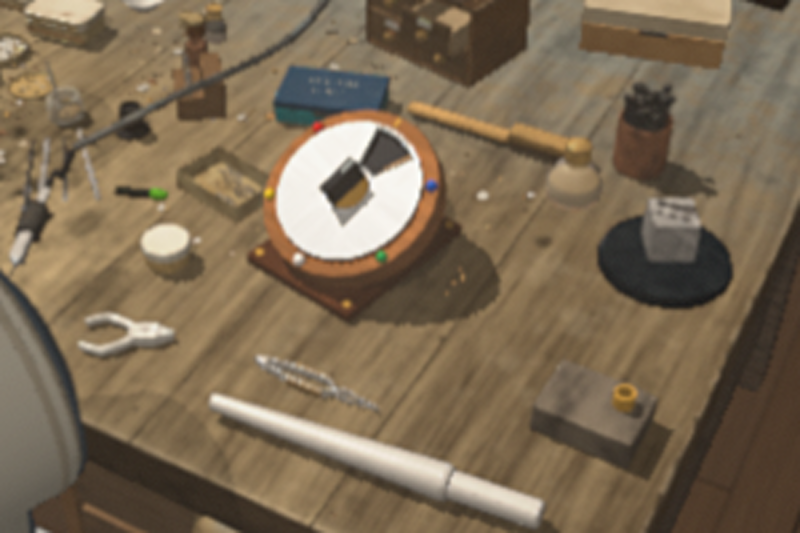

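View pics/v2.png

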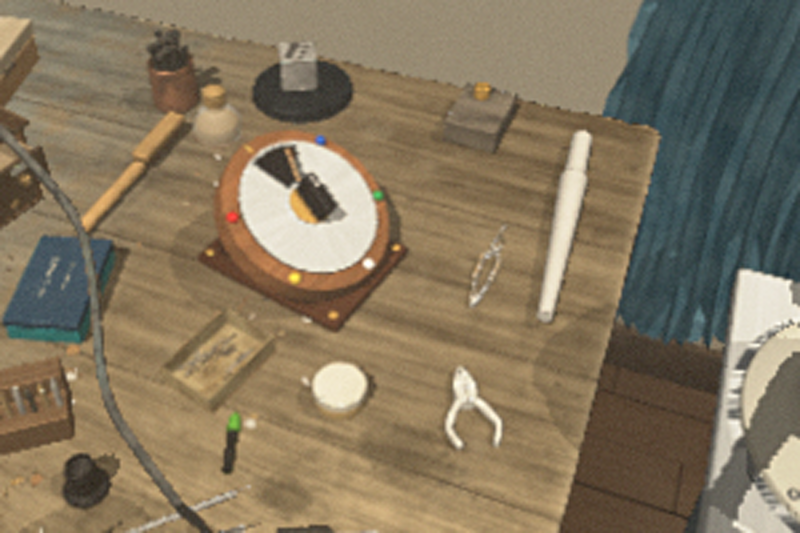

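v1/v2 show the red bead on the left of the brass mark, at +60°: scene ≈(249,158), side ≈(217,201). Blue is on the right. The window is at the brass mark, and the bezel stands on the block at scene ≈(364,259). Next I'll fit the dial pose from the coloured beads.

```bash
cat > fit.py <<'E'
from h import *
from scipy.optimize import least_squares
np.set_printoptions(precision=4,suppress=True)
guess={'scene':{60:(318,127),120:(269,193),180:(298,258),-120:(381,257),-60:(432,186)},'side':{60:(232,217),120:(295,277),180:(368,264),-120:(379,195),-60:(320,140)}}
off={'scene':(130,110),'side':(130,120)}
obs=[]
for i,n in enumerate(guess):
    im=cv2.imread(f'pics/a_{i}.png').astype(float); c=cam(n)
    for a,g in guess[n].items():
        p=np.array(g)/2.6667+off[n]; x,y=np.round(p).astype(int)
        w=im[y-3:y+4,x-3:x+4]
        key={60:w[...,2]-w[...,1]-1.0*w[...,0]*0,120:w[...,1]+w[...,2]-2*w[...,0],180:w.min(2),-120:w[...,1]-w[...,2],-60:w[...,0]-w[...,2]}[a]
        k=np.clip(key-np.percentile(key,75),0,None); Y,X=np.mgrid[y-3:y+4,x-3:x+4]
        q=np.array([(k*X).sum(),(k*Y).sum()])/k.sum()
        if np.linalg.norm(q-p)>1.5: q=p
        obs.append((c,n,a,q))
def frame(v):
    D=R.from_euler('z',v[2]).as_matrix()@R.from_euler('y',-30,degrees=True).as_matrix()
    return np.array([v[0],v[1],.078]),D
def bead(v,a):
    o,D=frame(v); a=np.deg2rad(a); return o+D@[.075*np.cos(a),.075*np.sin(a),-.005]
f=lambda v:np.concatenate([proj(c,bead(v,a))-q for c,n,a,q in obs])
r=least_squares(f,[.53,-.012,-.3],x_scale=[.01,.01,.1],loss='soft_l1')
print(r.x,np.rad2deg(r.x[2])); print(f(r.x).reshape(-1,2).round(1).tolist())
o,D=frame(r.x);print(D)
print('knobtop pred',o+D@[0,0,.026],'window pred0',o+D@[.044,0,0],'redbead',bead(r.x,60))
for n in('scene','side'):
    c=cam(n)
    for k in('knob_top','window'):
        X=o+D@([0,0,.026] if k=='knob_top' else [.044,0,0]); print(n,k,proj(c,X))
    # window angle from detection, intersect with cover plane
    px={'scene':(270.9,166.5),'side':(236.3,179.8)}[n]; oo,d=ray(c,px); t=((o-oo)@D[:,2])/(d@D[:,2]); L=D.T@(oo+t*d-o); print('window local',L,np.rad2deg(np.arctan2(L[1],L[0])))
    px={'scene':(365.9,260.3),'side':(309.8,154.1)}[n]; print('bezel',onz(c,px,.036))
    print('yel/red check')
np.save('dial.npy',r.x)
E
python3 fit.py
```

```text
[ 0.5354 -0.01   -0.2131] -12.211258011204217
[[0.5, 0.9], [0.9, 0.3], [0.3, -0.1], [-0.4, -0.5], [-1.0, 0.1], [1.0, 0.2], [0.3, -0.4], [-0.6, -0.2], [-0.8, 0.4], [-0.0, 1.1]]
[[ 0.8464  0.2115 -0.4887]
 [-0.1832  0.9774  0.1058]
 [ 0.5     0.      0.866 ]]
knobtop pred [ 0.5227 -0.0072  0.1005] window pred0 [ 0.5727 -0.018   0.1   ] redbead [0.5834 0.0461 0.0924]
scene knob_top [255.7178 174.5757]
scene window [269.9222 165.0966]
window local [ 0.042  -0.0046  0.    ] -6.203835179600958
bezel [ 0.4506 -0.312   0.036 ]
yel/red check
side knob_top [250.0046 191.0196]
side window [233.1884 183.6653]
window local [ 0.0463 -0.0153  0.    ] -18.28565857906115
bezel [ 0.4542 -0.3021  0.036 ]
yel/red check
```

```bash
cat >> h.py <<'E'
def move(p0,R0,p1,R1):
    s=R0.T@(np.array(p1)-p0)/.25; w=R.from_matrix(R0.T@R1).as_rotvec()/np.pi
    print('row',np.round(s,4).tolist(),np.round(w,4).tolist()); 
def orient(psi_deg,tilt_deg,spin_deg=0):
    "tool x up the slope dir psi, tilted; spin about dial z"
    D=R.from_euler('z',psi_deg,degrees=True)*R.from_euler('y',-tilt_deg,degrees=True)*R.from_euler('z',spin_deg,degrees=True)
    return D.as_matrix()@np.diag([1,-1,-1.])
E
python3 - <<'E'
from h import *
s=env.state(); p=np.array(s['eef_pos']);Q=np.array(s['eef_rot'])
v=np.load('dial.npy'); A=orient(108.6,0);B=orient(51.6,0)
pa=[.40,.40,.25];pb=[.47,.12,.25]
move(p,Q,pa,A);move(np.array(pa),A,pb,B)
C=orient(-12.2,30); dz=-C[:,2]; move(np.array(pb),B,np.array([v[0],v[1],.078])+dz*.17,C)
E
```

```text
row [-1.1509, -0.552, -0.0749] [0.0, -0.0, 0.3165]
row [-1.1508, -0.0919, 0.0] [0.0, 0.0, 0.3167]
row [-0.3949, 0.223, 0.0991] [-0.0927, 0.1489, 0.346]
```

Emit:
servo_tool([
  [-1, -0.5, -0.07, 0, 0, 0.317, 0.5],
  [-1, -0.5, -0.07, 0, 0, 0.317, 0.5],
  [-1, -0.5, -0.07, 0, 0, 0.317, 0.5],
  [-1, -0.5, -0.07, 0, 0, 0.317, 0.5],
  [-1, -0.5, -0.07, 0, 0, 0.317, 0.5],
  [-1, -0.5, -0.07, 0, 0, 0.317, 0.5],
  [-1, -0.5, -0.07, 0, 0, 0.317, 0.5],
  [-1, -0.5, -0.07, 0, 0, 0.317, 0.5],
])

```text
clock: 1.97
eef_pos: [0.3707, 0.4188, 0.2493]
eef_rot: [[-0.308, 0.951, 0.002], [0.951, 0.308, -0.0], [-0.001, 0.002, -1.0]]
contact_force: [0.2, 0.1, 0.2]
width: 0.0423
```

Emit:
servo_tool([
  [-1, -0.2, 0, 0, 0, 0.317, 0.5],
  [-1, -0.2, 0, 0, 0, 0.317, 0.5],
  [-1, -0.2, 0, 0, 0, 0.317, 0.5],
  [-1, -0.2, 0, 0, 0, 0.317, 0.5],
  [-1, -0.2, 0, 0, 0, 0.317, 0.5],
  [-1, -0.2, 0, 0, 0, 0.317, 0.5],
  [-1, -0.2, 0, 0, 0, 0.317, 0.5],
  [-1, -0.2, 0, 0, 0, 0.317, 0.5],
])

```text
clock: 2.63
eef_pos: [0.399, 0.1665, 0.249]
eef_rot: [[0.631, 0.776, 0.0], [0.776, -0.631, -0.0], [0.0, 0.001, -1.0]]
contact_force: [-0.4, 1.4, 0.1]
width: 0.043
```

```bash
python3 - <<'E'
from h import *
s=env.state(); p=np.array(s['eef_pos']);Q=np.array(s['eef_rot']); print(s['clock'],p,np.rad2deg(np.arctan2(Q[1,0],Q[0,0])),np.round(s['qpos'],3))
v=np.load('dial.npy'); C=orient(-12.2,30); dz=-C[:,2]; move(p,Q,np.array([v[0],v[1],.078])+dz*.17,C)
E
```

```text
2.6333 [0.39901999 0.16651409 0.24904315] 50.86513422707225 [ 0.257  0.201  1.766 -0.     1.174  0.94 ]
row [-0.3572, 0.5656, 0.0955] [-0.0915, 0.1492, 0.342]
```

Emit:
servo_tool([
  [-0.357, 0.566, 0.095, -0.0915, 0.149, 0.342, 0.5],
  [-0.357, 0.566, 0.095, -0.0915, 0.149, 0.342, 0.5],
  [-0.357, 0.566, 0.095, -0.0915, 0.149, 0.342, 0.5],
  [-0.357, 0.566, 0.095, -0.0915, 0.149, 0.342, 0.5],
  [-0.357, 0.566, 0.095, -0.0915, 0.149, 0.342, 0.5],
  [-0.357, 0.566, 0.095, -0.0915, 0.149, 0.342, 0.5],
  [-0.357, 0.566, 0.095, -0.0915, 0.149, 0.342, 0.5],
  [-0.357, 0.566, 0.095, -0.0915, 0.149, 0.342, 0.5],
])

```text
clock: 3.3
eef_pos: [0.4537, 0.0104, 0.2253]
eef_rot: [[0.905, -0.022, 0.426], [-0.003, -0.999, -0.046], [0.426, 0.04, -0.904]]
contact_force: [0.3, -1.1, -0.7]
width: 0.0429
```

Emit:
servo_tool([
  [0, 0, 0, 0.0, 0, 0.05, 0.5],
  [0, 0, 0, 0, 0, 0, 0.5],
])

```text
clock: 3.47
eef_pos: [0.453, 0.0113, 0.2249]
eef_rot: [[0.905, -0.041, 0.423], [-0.024, -0.999, -0.044], [0.424, 0.03, -0.905]]
contact_force: [0.7, -0.4, -0.3]
width: 0.0425
```

```bash
python3 - <<'E'
from h import *
np.set_printoptions(precision=4,suppress=True)
s=env.state(); p=np.array(s['eef_pos']);Q=np.array(s['eef_rot']); print(s['clock'],p,Q,np.round(s['qpos'],3))
c=cam('wrist'); im=save('wrist','w1.png'); cv2.imwrite('pics/w1b.png',cv2.resize(im,(768,576))[:,:,::-1])
v=np.load('dial.npy'); C=orient(np.rad2deg(v[2]),30)@np.diag([1,-1,-1]); o=np.array([v[0],v[1],.078])
for l in ['knob_top','window','dial','red_bead','blue_bead','comp_left']:
    r=env.spot_point('wrist',l); print(l,[(np.round(q['point'],1),round(q['confidence'],2)) for q in r[:2]])
for a in (0,60,-60,120,-120,180): print(a,proj(c,o+C@[.075*np.cos(np.deg2rad(a)),.075*np.sin(np.deg2rad(a)),-.005])*1.5)
print('knob',proj(c,o+C@[0,0,.026])*1.5)
E
```

```text
3.4667 [0.453  0.0113 0.2249] [[ 0.9052 -0.041   0.4229]
 [-0.0245 -0.9987 -0.0445]
 [ 0.4242  0.0299 -0.9051]] [-0.108  0.109  2.09   0.003  0.503  1.495]
knob_top [(array([271.1, 168.7]), 0.64)]
window []
dial [(array([272.5, 161.4]), 0.81)]
red_bead [(array([213.2, 112.6]), 0.46)]
blue_bead [(array([342.8, 132. ]), 0.56)]
comp_left [(array([241., 133.]), 0.89)]
0 [428.2443 126.462 ]
60 [322.6074 167.5271]
-60 [511.6144 201.2351]
120 [311.6743 269.9027]
-120 [484.2972 300.4331]
180 [389.7165 329.28  ]
knob [406.2634 250.5781]
```

View pics/w1b.png

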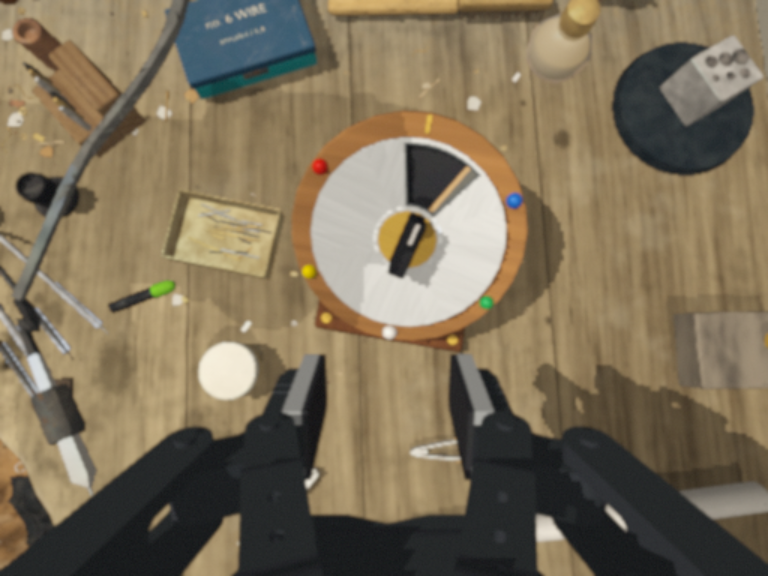

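w1b shows the beads within about 2 px of my prediction: red (319,166), blue (514,200), mark (429,124). The bar runs from (397,272) to (417,218), and the window's outer corners are at (407,144) and (479,170), so the cover starts at a negative angle. I'll compute that angle and the pre-grasp move.

```bash
cat > fit2.py <<'E'
import io,contextlib
with contextlib.redirect_stdout(io.StringIO()):
    from fit import *
c=cam('wrist')
for a,q in {60:(319.5,166),-60:(514.5,200.5),120:(309,271.5),-120:(486.5,302),180:(389.5,332)}.items(): obs.append((c,'wrist',a,np.array(q)/1.5))
r=least_squares(f,[.53,-.012,-.3],x_scale=[.01,.01,.1],loss='soft_l1')
print(r.x,np.rad2deg(r.x[2]),f(r.x).reshape(-1,2)[-5:].round(1).tolist())
np.save('dial.npy',r.x); o,D=frame(r.x)
def loc(px,z):
    oo,d=ray(c,np.array(px)/1.5); P=o+D[:,2]*z; t=((P-oo)@D[:,2])/(d@D[:,2]); return D.T@(oo+t*d-o)
for px,z in [((407,144),0),((479,170),0),((428,124),-.005),((417,215),.026),((397,275),.026)]:
    L=loc(px,z); print(px,L.round(4),np.rad2deg(np.arctan2(L[1],L[0])).round(1))
E
python3 fit2.py
```

```text
[ 0.5359 -0.01   -0.1909] -10.93739799054349 [[2.4, 1.5], [-1.9, 1.8], [1.5, -0.6], [-2.0, -0.1], [-0.4, -1.2]]
(407, 144) [ 0.0633  0.0123 -0.    ] 11.0
(479, 170) [ 0.0556 -0.037  -0.    ] -33.7
(428, 124) [ 0.0773  0.0013 -0.005 ] 0.9
(417, 215) [ 0.025  -0.0018  0.026 ] -4.0
(397, 275) [-0.0169  0.0033  0.026 ] 169.0
```

```bash
cat > tgt.py <<'E'
import sys
from h import *
np.set_printoptions(precision=4,suppress=True)
# args: list of x,y,z(mm, dial),spin(deg)
v=np.load('dial.npy'); psi=np.rad2deg(v[2]); o=np.array([v[0],v[1],.078]); D=orient(psi,30)@np.diag([1,-1,-1.])
s=env.state(); p=np.array(s['eef_pos']);Q=np.array(s['eef_rot'])
L=D.T@(p-o)*1000; q=D.T@Q
print('t',round(s['clock'],2),'local mm',L.round(1),'spin',np.rad2deg(np.arctan2(q[1,0],q[0,0])).round(2),'axis err',np.rad2deg(np.arccos(np.clip(-q[2,2],-1,1))).round(2),'F tool',(Q.T@s['contact_force']).round(1),'T tool',(Q.T@s['ft_torque']).round(2),'w',round(s['width'],4),'q',np.round(s['qpos'],2))
for a in sys.argv[1:]:
    x,y,z,sp=map(float,a.split(',')); P=o+D@np.array([x,y,z])/1000; M=orient(psi,30,sp); move(p,Q,P,M); p,Q=P,M
E
python3 tgt.py 0,0,55,-10 0,0,6,-10
```

```text
t 3.82 local mm [  0.3   5.  169.7] spin 10.13 axis err 5.34 F tool [ 0.4  0.6 -0.3] T tool [ 0.01 -0.21 -0.01] w 0.0429 q [-0.11  0.11  2.09  0.    0.5   1.47]
row [0.0308, 0.0428, 0.456] [-0.0117, 0.0274, 0.1111]
row [0.0, 0.0, 0.196] [0.0, 0.0, 0.0]
```

Emit:
servo_tool([
  [0.03, 0.043, 0.456, -0.0117, 0.0274, 0.111, 0.5],
  [0.03, 0.043, 0.456, -0.0117, 0.0274, 0.111, 0.5],
  [0.03, 0.043, 0.456, -0.0117, 0.0274, 0.111, 0.5],
  [0.03, 0.043, 0.456, -0.0117, 0.0274, 0.111, 0.5],
  [0.03, 0.043, 0.456, -0.0117, 0.0274, 0.111, 0.5],
  [0.03, 0.043, 0.456, -0.0117, 0.0274, 0.111, 0.5],
  [0.03, 0.043, 0.456, -0.0117, 0.0274, 0.111, 0.5],
])

```text
clock: 4.4
eef_pos: [0.5122, -0.0021, 0.1332]
eef_rot: [[0.811, -0.339, 0.477], [-0.333, -0.937, -0.1], [0.481, -0.078, -0.873]]
contact_force: [-0.1, 0.9, -0.3]
width: 0.0431
```

```bash
python3 tgt.py 0,0,6,-10; python3 - <<'E'
from h import *
np.set_printoptions(precision=4,suppress=True)
c=cam('wrist'); im=save('wrist','w2.png'); cv2.imwrite('pics/w2b.png',cv2.resize(im,(768,576))[:,:,::-1])
v=np.load('dial.npy'); C=orient(np.rad2deg(v[2]),30)@np.diag([1,-1,-1]); o=np.array([v[0],v[1],.078])
for l in ['knob_top']:
    r=env.spot_point('wrist',l); print(l,[(np.round(q['point']*np.array(1.5),1),round(q['confidence'],2)) for q in r[:2]])
for a in (0,60,-60,120,-120,180): print(a,proj(c,o+C@[.075*np.cos(np.deg2rad(a)),.075*np.sin(np.deg2rad(a)),-.005])*1.5)
print('knob',proj(c,o+C@[0,0,.026])*1.5)
E
```

```text
t 4.4 local mm [ 6.2  3.3 60.1] spin -9.99 axis err 0.96 F tool [-0.5 -0.7  0.1] T tool [-0.09 -0.26  0.01] w 0.0431 q [-0.08  0.39  2.15 -0.55  0.12  2.39]
row [-0.0192, 0.015, 0.217] [0.0033, 0.0041, 0.0001]
knob_top [(array([396.3, 348.9]), 0.55)]
0 [366.7532 162.3956]
60 [246.5823 267.9216]
-60 [521.0917 220.1403]
120 [285.3707 402.9057]
-120 [532.7786 363.5959]
180 [418.4093 443.009 ]
knob [397.2184 345.6467]
```

View pics/w2b.png

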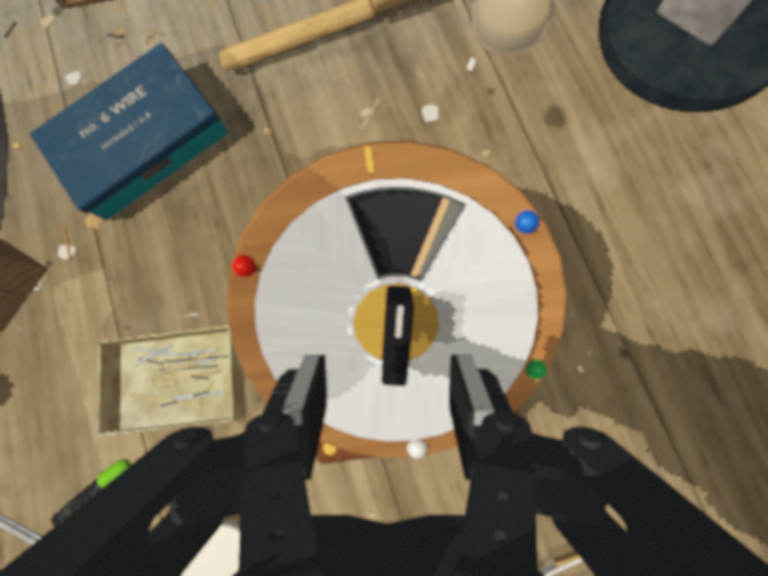

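w2b shows the knob between the jaws, bar running from (400,290) to (395,382), which agrees with the prediction. But joint 5 has hit its 0.12 limit. I'll fit a kinematic model from the logged states to check which wrist branches can reach.

```bash
cat > kin.py <<'E'
from h import *
from scipy.optimize import least_squares
data=[([1.224,.494,1.345,0,1.302,-.096],[.1556,.6049,.2307],[[-.9685,.2491,-.0005],[.2491,.9685,-.0011],[.0002,-.0012,-1]]),
([.257,.201,1.766,0,1.174,.94],[.39902,.16651,.24904],[[.631,.776,0],[.776,-.631,0],[0,.001,-1]]),
([-.108,.109,2.09,.003,.503,1.495],[.453,.0113,.2249],[[.9052,-.041,.4229],[-.0245,-.9987,-.0445],[.4242,.0299,-.9051]])]
try:
    data+=[tuple(d) for d in np.load('kd.npy',allow_pickle=True)]
except FileNotFoundError: pass
rz=lambda a:R.from_euler('z',a).as_matrix(); ry=lambda a:R.from_euler('y',a).as_matrix()
def fk(P,q):
    a,d,h,L2,e,L3,dw,Lt,g5=P
    p=np.array([0,0,h]);M=rz(q[0]); p=p+M@[a,d,0]; M=M@ry(q[1]); p=p+M@[0,0,L2]; M=M@ry(q[2]); p=p+M@[e,0,L3]; M=M@rz(q[3])@ry(q[4]); p=p+M@[dw,0,0]; M=M@rz(q[5]+g5); p=p+M@[0,0,Lt]; return p,M
def res(P):
    out=[]
    for q,p,M in data:
        a,b=fk(P,q); out+=list((a-p)*1000)+list((b-np.array(M)).ravel()*100)
    return np.array(out)
def fit():
    best=None
    for g in (0,np.pi/2,np.pi,-np.pi/2):
        s=least_squares(res,[.0,.06,.3,.45,0,.45,0,.25,g],x_scale=[.1]*8+[1])
        if best is None or s.cost<best.cost: best=s
    return best
E
python3 - <<'E'
from h import *
s=env.state(); np.save('kd.npy',np.array([(list(s['qpos']),list(s['eef_pos']),np.array(s['eef_rot']).tolist())],dtype=object),allow_pickle=True)
np.set_printoptions(precision=4,suppress=True)
import kin
b=kin.fit(); print(s['clock'],s['qpos'],s['eef_pos'],b.cost,b.x); print(b.fun.reshape(-1,12).round(1))
E
```

```text
4.5 [-0.0803  0.3863  2.146  -0.5438  0.1191  2.3809] [ 0.5122 -0.0021  0.1342] 0.16204416470790156 [0.0014 0.0595 0.2542 0.5955 0.1167 0.3825 0.0001 0.3338 1.5709]
[[-0.2  0.1  0.2 -0.  -0.1  0.1 -0.1  0.   0.2 -0.   0.2  0. ]
 [ 0.  -0.1 -0.3  0.  -0.   0.1 -0.  -0.   0.   0.  -0.1  0. ]
 [-0.1 -0.1  0.1 -0.  -0.   0.  -0.  -0.   0.   0.  -0.   0. ]
 [ 0.  -0.1  0.  -0.  -0.  -0.  -0.   0.  -0.  -0.  -0.   0. ]]
```

```bash
cat >> kin.py <<'E'
lo=np.array([-2.91,-.82,.22,-1.22,.12,-3.08]);hi=np.array([2.91,2.16,2.67,4.37,2.79,3.08])
def ik(P,p,M,starts):
    sols=[]
    for s in starts:
        f=lambda q:(lambda a,b:np.concatenate([(a-p)*10,R.from_matrix(b.T@M).as_rotvec()]))(*fk(P,q))
        r=least_squares(f,np.clip(s,lo+.01,hi-.01),bounds=(lo,hi))
        if r.cost<1e-7 and not any(np.abs(r.x-t).max()<.05 for t in sols): sols.append(r.x)
    return sols
E
cat > feas.py <<'E'
from kin import *
np.set_printoptions(precision=2,suppress=True)
P=fit().x; np.save('P.npy',P)
v=np.load('dial.npy'); psi=np.rad2deg(v[2]); o=np.array([v[0],v[1],.078])
starts=[[-.1,.4,2.1,a,b,c] for a in(0,1.5,3.1) for b in(.15,.5) for c in(-2.5,-1,1,2.5)]
D=orient(psi,30)@np.diag([1,-1,-1.])
for tilt in (30,20):
  for z in (50,6):
    for sp in(-10,20,60):
        # tilt lowered -> tool more vertical, same knob point
        M=R.from_rotvec(np.deg2rad(30-tilt)*D[:,1]).as_matrix()@orient(psi,30,sp)
        print('tilt',tilt,z,sp,*ik(P,o+D@[0,0,z/1000],M,starts))
M=orient(psi,30,60); print('place',ik(P,o+D@[.022,.038,.002],M,starts))
M=orient(psi,15,60); print('place15',ik(P,o+D@[.022,.038,.002],M,starts))
E
python3 feas.py
```

```text
tilt 30 50 -10
tilt 30 50 20
tilt 30 50 60
tilt 30 6 -10
tilt 30 6 20
tilt 30 6 60
tilt 20 50 -10 [-0.11  0.4   2.03 -0.08  0.36  1.9 ]
tilt 20 50 20 [-0.11  0.4   2.03 -0.08  0.36  1.37]
tilt 20 50 60 [-0.11  0.4   2.03 -0.08  0.36  0.68]
tilt 20 6 -10 [-0.11  0.5   2.02 -0.1   0.27  1.91]
tilt 20 6 20 [-0.11  0.5   2.02 -0.1   0.27  1.39]
tilt 20 6 60 [-0.11  0.5   2.02 -0.1   0.27  0.69]
place []
place15 [array([-0.04,  0.52,  1.87, -0.08,  0.5 ,  0.74])]
```

```bash
cat > feas2.py <<'E'
from kin import *
np.set_printoptions(precision=2,suppress=True)
P=np.load('P.npy')
v=np.load('dial.npy'); psi=np.rad2deg(v[2]); o=np.array([v[0],v[1],.078]); D=orient(psi,30)@np.diag([1,-1,-1.])
def pose(x,y,z,sp,phi):  # phi>0: handle leans toward +r (more upright at sp=0)
    M=orient(psi,30,sp); return o+D@np.array([x,y,z])/1000, M@R.from_rotvec([0,np.deg2rad(-phi),0]).as_matrix()
if __name__=='__main__':
  st=[[-.1,.4,2.1,a,.2,1.9-b-a] for a in(-1.1,0,1.1) for b in (0,.6,1.2)]
  for sp in range(-10,61,10):
    for phi in (8,10,12,14,18,22):
        s=ik(P,*pose(0,0,10,sp,phi),st)
        if s: print(sp,phi,*s)
  for phi in (8,12,16,20,25): print('place',phi,*ik(P,*pose(22,38,2,60,phi),st))
  M=pose(0,0,0,0,10)[1]; print('upright check',M[:,2])
E
python3 feas2.py
```

```text
-10 8 [-0.13  0.5   2.05  0.01  0.21  1.79]
-10 10 [-0.14  0.49  2.02  0.04  0.27  1.75]
-10 12 [-0.14  0.49  2.    0.06  0.33  1.73]
-10 14 [-0.15  0.5   1.97  0.08  0.39  1.71]
-10 18 [-0.16  0.5   1.91  0.1   0.51  1.68]
-10 22 [-0.17  0.52  1.86  0.11  0.62  1.67]
0 8 [-0.11  0.5   2.05 -0.14  0.22  1.78]
0 10 [-0.11  0.49  2.02 -0.1   0.28  1.74]
0 12 [-0.11  0.5   1.99 -0.07  0.34  1.71]
0 14 [-0.12  0.5   1.96 -0.05  0.41  1.69]
0 18 [-0.12  0.51  1.9  -0.03  0.52  1.67]
0 22 [-0.12  0.52  1.85 -0.02  0.64  1.65]
10 8 [-0.09  0.5   2.04 -0.28  0.23  1.76]
10 10 [-0.09  0.5   2.01 -0.23  0.29  1.72]
10 12 [-0.09  0.5   1.99 -0.2   0.35  1.69]
10 14 [-0.08  0.5   1.96 -0.18  0.41  1.67]
10 18 [-0.08  0.51  1.9  -0.15  0.53  1.64]
10 22 [-0.08  0.52  1.84 -0.13  0.65  1.63]
20 8 [-0.07  0.5   2.04 -0.42  0.23  1.74]
20 10 [-0.06  0.5   2.01 -0.36  0.3   1.69]
20 12 [-0.06  0.5   1.99 -0.33  0.36  1.66]
20 14 [-0.05  0.5   1.96 -0.3   0.42  1.64]
20 18 [-0.04  0.51  1.9  -0.27  0.54  1.62]
20 22 [-0.03  0.53  1.84 -0.25  0.65  1.6 ]
30 8 [-0.05  0.5   2.05 -0.56  0.23  1.73]
30 10
[... 571 characters left out ...]
[ 0.02  0.52  2.01 -0.75  0.35  1.62]
50 14 [ 0.03  0.52  1.99 -0.71  0.41  1.6 ]
50 18 [ 0.06  0.53  1.94 -0.66  0.52  1.57]
50 22 [ 0.09  0.55  1.88 -0.63  0.63  1.56]
60 8 [-0.    0.52  2.08 -1.03  0.23  1.72]
60 10 [ 0.02  0.52  2.05 -0.96  0.29  1.66]
60 12 [ 0.04  0.52  2.03 -0.91  0.34  1.63]
60 14 [ 0.06  0.53  2.01 -0.87  0.4   1.6 ]
60 18 [ 0.09  0.54  1.96 -0.81  0.51  1.58]
60 22 [ 0.12  0.56  1.91 -0.78  0.61  1.56]
place 8 [ 0.07  0.53  1.99 -0.84  0.31  1.59]
place 12 [ 0.11  0.54  1.94 -0.78  0.42  1.55]
place 16 [ 0.14  0.56  1.89 -0.74  0.53  1.54]
place 20 [ 0.17  0.57  1.84 -0.72  0.64  1.53]
place 25 [ 0.2   0.6   1.78 -0.69  0.77  1.52]
upright check [ 0.34 -0.06 -0.94]
```

A rigid turn with a constant 12° lean stays well inside the joint ranges, so I'll use that.

```bash
cat > tgt.py <<'E'
import sys
from feas2 import *
np.set_printoptions(precision=4,suppress=True)
s=env.state(); p=np.array(s['eef_pos']);Q=np.array(s['eef_rot'])
L=D.T@(p-o)*1000; q=D.T@Q
print('t',round(s['clock'],2),'local mm',L.round(1),'jawspin',np.rad2deg(np.arctan2(q[0,1],-q[1,1])).round(2),'phi',np.rad2deg(np.arcsin(q[2,0])).round(1),'jaw z',q[2,1].round(3),'F tool',(Q.T@s['contact_force']).round(1),'T',(Q.T@s['ft_torque']).round(2),'w',round(s['width'],4),'q',np.round(s['qpos'],2))
for a in sys.argv[1:]:
    P1,M1=pose(*map(float,a.split(','))); move(p,Q,P1,M1); p,Q=P1,M1
E
python3 tgt.py 0,0,48,-10,12 0,0,9,-10,12
```

```text
t 4.5 local mm [ 6.7  3.3 61. ] jawspin -9.9 phi -0.7 jaw z 0.01 F tool [ 0.  -0.   0.3] T [-0.06 -0.24  0.05] w 0.0428 q [-0.08  0.39  2.15 -0.54  0.12  2.38]
row [-0.0234, 0.017, 0.0526] [0.0031, -0.063, 0.0002]
row [0.0324, 0.0, 0.1526] [0.0, 0.0, 0.0]
```

Emit:
servo_tool([
  [-0.023, 0.017, 0.053, 0.003, -0.063, 0, 0.45],
  [-0.023, 0.017, 0.053, 0.003, -0.063, 0, 0.45],
  [-0.023, 0.017, 0.053, 0.003, -0.063, 0, 0.45],
  [-0.023, 0.017, 0.053, 0.003, -0.063, 0, 0.45],
  [-0.023, 0.017, 0.053, 0.003, -0.063, 0, 0.45],
])

```text
clock: 4.92
eef_pos: [0.5144, -0.0055, 0.1207]
eef_rot: [[0.889, -0.334, 0.315], [-0.345, -0.938, -0.022], [0.303, -0.089, -0.949]]
contact_force: [0.5, -1.0, 0.9]
width: 0.0386
```

```bash
python3 tgt.py 0,0,48,-10,12 0,0,9,-10,12
```

```text
t 4.92 local mm [ 2.4  0.4 48. ] jawspin -10.04 phi -11.9 jaw z -0.003 F tool [ 1.1  0.7 -0.7] T [-0.06 -0.1  -0.01] w 0.0386 q [-0.14  0.41  2.01  0.06  0.41  1.73]
row [-0.009, 0.0031, 0.0017] [-0.0009, -0.0004, -0.0]
row [0.0324, 0.0, 0.1526] [0.0, 0.0, 0.0]
```

Emit:
servo_tool([
  [0.023, 0.003, 0.154, 0, 0, 0, 0.45],
  [0.023, 0.003, 0.154, 0, 0, 0, 0.45],
  [0.023, 0.003, 0.154, 0, 0, 0, 0.45],
], grip_force=25)

```text
clock: 5.17
eef_pos: [0.5282, -0.0091, 0.0833]
eef_rot: [[0.89, -0.335, 0.311], [-0.345, -0.938, -0.025], [0.3, -0.085, -0.95]]
contact_force: [0.2, -0.4, 0.1]
width: 0.0387
```

Emit:
servo_tool([
  [0, 0, 0, 0, 0, 0, 0],
  [0, 0, 0, 0, 0, 0, 0],
  [0, 0, 0, 0, 0, 0, 0],
  [0, 0, 0, 0, 0, 0, 0],
  [0, 0, 0, 0, 0, 0, 0],
  [0, 0, 0, 0, 0, 0, 0],
])

```text
clock: 5.67
eef_pos: [0.5289, -0.0085, 0.086]
eef_rot: [[0.889, -0.334, 0.314], [-0.344, -0.939, -0.024], [0.303, -0.087, -0.949]]
contact_force: [-0.8, 8.6, 0.6]
width: 0.0115
```

```bash
python3 tgt.py 0,0,9,25,12 0,0,9,60,12
```

```text
t 5.67 local mm [-2.2  0.2 10.5] jawspin -9.98 phi -11.9 jaw z -0.0 F tool [-3.5 -7.8 -1.1] T [ 1.12 -0.75  0.1 ] w 0.0115 q [-0.14  0.49  2.    0.06  0.33  1.73]
row [0.0099, -0.0009, 0.0041] [-0.0403, -0.0004, -0.1901]
row [0.0, 0.0, 0.0] [-0.0404, -0.0, -0.1902]
```

Emit:
servo_tool([
  [0.009, -0.003, 0, -0.0101, 0, -0.0475, 0],
  [0.009, -0.003, 0, -0.0202, 0, -0.095, 0],
  [0.009, -0.003, 0, -0.0302, 0, -0.1426, 0],
  [0.009, -0.003, 0, -0.0403, 0, -0.1901, 0],
  [0.009, -0.003, 0, -0.0403, 0, -0.1901, 0],
  [0.009, -0.003, 0, -0.0403, 0, -0.1901, 0],
])

```text
clock: 6.17
eef_pos: [0.529, -0.0092, 0.0861]
eef_rot: [[0.934, 0.195, 0.301], [0.248, -0.957, -0.151], [0.259, 0.216, -0.942]]
contact_force: [-10.8, -12.6, 6.1]
width: 0.0113
```

```bash
python3 tgt.py 0,0,9,60,12; python3 - <<'E'
from h import *
im=save('scene','s3.png'); c=im[110:230,200:340]; cv2.imwrite('pics/s3b.png',cv2.resize(c,None,fx=5,fy=5,interpolation=cv2.INTER_CUBIC)[:,:,::-1])
E
```

```text
t 6.17 local mm [-2.  -0.5 10.5] jawspin 25.5 phi -12.2 jaw z 0.0 F tool [-11.6  11.3  -7. ] T [-1.88 -2.27  0.  ] w 0.0113 q [-0.04  0.5   1.99 -0.4   0.36  1.66]
row [0.009, 0.0014, 0.004] [-0.04, 0.0009, -0.1875]
```

View pics/s3b.png

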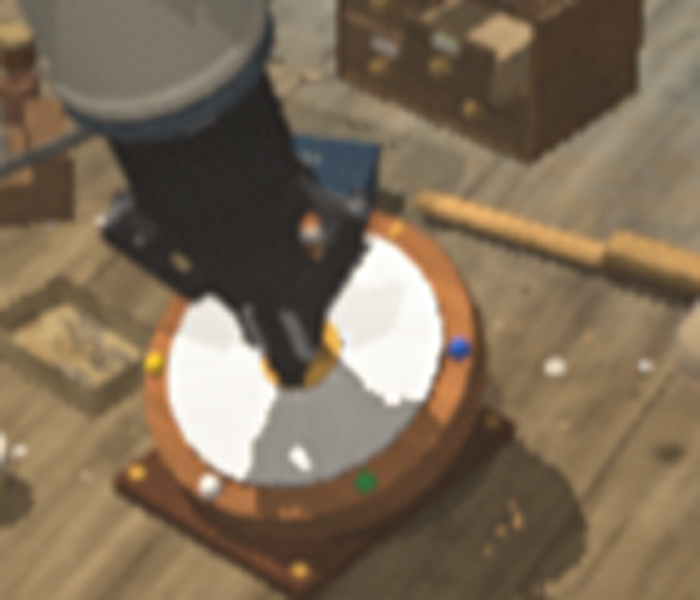

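s3b shows the cover turning with the knob; the gripper hides the window. The side load means my dial centre is about 2 mm too far up-slope, so I'll shift the tool to relieve it and finish the turn.

Emit:
servo_tool([
  [-0.007, -0.005, 0, 0, 0, 0, 0],
  [-0.007, -0.005, 0, -0.01, 0, -0.047, 0],
  [-0.007, -0.005, 0, -0.02, 0, -0.094, 0],
  [-0.007, -0.005, 0, -0.03, 0, -0.14, 0],
  [-0.007, -0.005, 0, -0.04, 0, -0.1875, 0],
  [-0.007, -0.005, 0, -0.04, 0, -0.1875, 0],
  [-0.007, -0.005, 0, -0.04, 0, -0.1875, 0],
])

```text
clock: 6.8
eef_pos: [0.5293, -0.0098, 0.0864]
eef_rot: [[0.681, 0.639, 0.358], [0.73, -0.634, -0.256], [0.063, 0.436, -0.898]]
contact_force: [1.1, -22.8, 4.5]
width: 0.0117
```

```bash
python3 tgt.py 0,0,9,60,12
```

```text
t 6.8 local mm [-1.4 -1.  10.5] jawspin 59.94 phi -12.1 jaw z 0.003 F tool [-15.6  17.1   2.2] T [-2.58 -2.7  -0.04] w 0.0117 q [ 0.04  0.52  2.03 -0.92  0.35  1.65]
row [0.0076, 0.0028, 0.0046] [0.001, 0.0007, -0.0006]
```

Emit:
servo_tool([
  [0, 0, 0, 0, 0, 0, 0.4],
  [0, 0, 0, 0, 0, 0, 0.4],
  [0, 0, 0, 0, 0, 0, 0.4],
])

```text
clock: 7.05
eef_pos: [0.5298, -0.0083, 0.0857]
eef_rot: [[0.684, 0.635, 0.358], [0.726, -0.64, -0.252], [0.07, 0.432, -0.899]]
contact_force: [-0.7, 0.3, 0.0]
width: 0.0339
```

```bash
python3 tgt.py; python3 - <<'E'
from h import *
np.set_printoptions(precision=4,suppress=True)
print(env.state()['eef_pos'])
E
```

```text
t 7.05 local mm [-1.5  0.6  9.8] jawspin 59.48 phi -11.9 jaw z 0.002 F tool [-0.3 -0.6 -0.4] T [ 0.23 -0.06  0.02] w 0.0339 q [ 0.04  0.53  2.03 -0.92  0.34  1.65]
[ 0.5298 -0.0083  0.0857]
```

Emit:
servo_tool([
  [0, 0, -0.3, 0, 0, 0, 0.4],
  [0, 0, -0.3, 0, 0, 0, 0.4],
  [0, 0, -0.3, 0, 0, 0, 0.4],
  [0, 0, -0.3, 0, 0, 0, 0.4],
])

```text
clock: 7.38
eef_pos: [0.5034, 0.011, 0.1541]
eef_rot: [[0.684, 0.635, 0.36], [0.726, -0.64, -0.251], [0.071, 0.434, -0.898]]
contact_force: [1.0, 0.9, 0.0]
width: 0.0339
```

```bash
python3 tgt.py; python3 - <<'E'
from h import *
c=cam('wrist'); im=save('wrist','w4.png'); cv2.imwrite('pics/w4b.png',cv2.resize(im,(768,576))[:,:,::-1])
import pickle; pickle.dump(c,open('cw4.pkl','wb'))
for l in ['knob_top','window']:
    r=env.spot_point('wrist',l); print(l,[(np.round(q['point']*np.array(1.5),1),round(q['confidence'],2)) for q in r[:2]])
E
```

```text
t 7.38 local mm [ 7.  14.5 83.9] jawspin 59.49 phi -11.8 jaw z 0.003 F tool [1.3 0.1 0.1] T [ 0.21 -0.08 -0.04] w 0.0339 q [ 0.09  0.36  2.02 -0.65  0.49  1.4 ]
knob_top [(array([386.1, 318.8]), 0.94), (array([500.2, 343.6]), 0.19)]
window []
```

View pics/w4b.png

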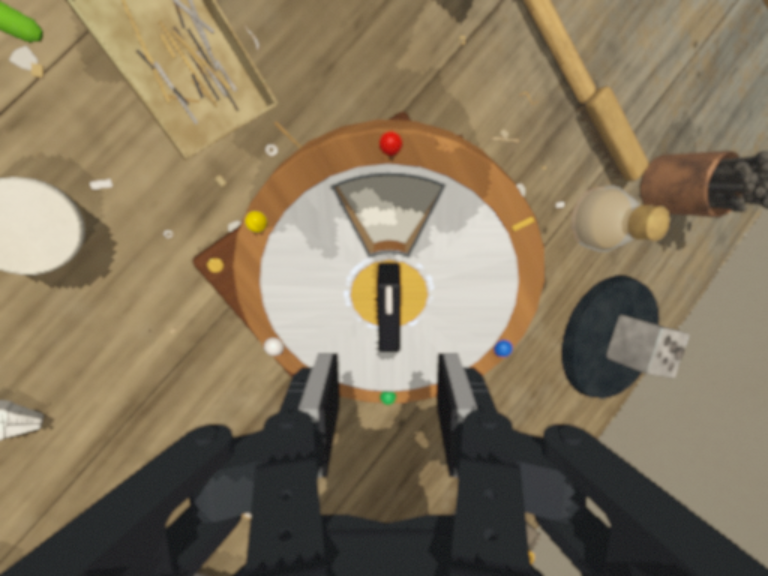

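w4b shows the window (389,213) squarely under the red bead (391,144), with the white floor visible. Now for the bezel.

```bash
python3 - <<'E'
from h import *
v=np.load('dial.npy'); v[0]-=.0007; v[1]+=.00015; np.save('dial.npy',v)
s=env.state(); p=np.array(s['eef_pos']);Q=np.array(s['eef_rot'])
A=orient(5,0); pa=np.array([.49,-.13,.19]); B=orient(-36,0)
move(p,Q,pa,A); move(pa,A,[.452,-.307,.15],B)
E
```

```text
row [-0.4326, 0.392, -0.0144] [0.128, -0.072, 0.2228]
row [-0.2131, 0.6921, 0.16] [0.0, 0.0, 0.2278]
```

Emit:
servo_tool([
  [-0.43, 0.39, -0.014, 0.128, -0.072, 0.223, 0.45],
  [-0.43, 0.39, -0.014, 0.128, -0.072, 0.223, 0.45],
  [-0.43, 0.39, -0.014, 0.128, -0.072, 0.223, 0.45],
  [-0.43, 0.39, -0.014, 0.128, -0.072, 0.223, 0.45],
  [-0.43, 0.39, -0.014, 0.128, -0.072, 0.223, 0.45],
  [-0.43, 0.39, -0.014, 0.128, -0.072, 0.223, 0.45],
  [-0.43, 0.39, -0.014, 0.128, -0.072, 0.223, 0.45],
])

```text
clock: 8.12
eef_pos: [0.4901, -0.1303, 0.1894]
eef_rot: [[0.997, 0.079, -0.003], [0.079, -0.997, 0.003], [-0.003, -0.003, -1.0]]
contact_force: [-0.5, 0.5, -0.0]
width: 0.0385
```

Emit:
servo_tool([
  [-0.21, 0.69, 0.16, 0, 0, 0.228, 0.45],
  [-0.21, 0.69, 0.16, 0, 0, 0.228, 0.45],
  [-0.21, 0.69, 0.16, 0, 0, 0.228, 0.45],
  [-0.21, 0.69, 0.16, 0, 0, 0.228, 0.45],
  [-0.21, 0.69, 0.16, 0, 0, 0.228, 0.45],
  [-0.21, 0.69, 0.16, 0, 0, 0.228, 0.45],
  [-0.21, 0.69, 0.16, 0, 0, 0.228, 0.45],
  [-0.21, 0.69, 0.16, 0, 0, 0.228, 0.45],
])

```text
clock: 8.78
eef_pos: [0.4522, -0.3056, 0.149]
eef_rot: [[0.809, -0.587, -0.002], [-0.587, -0.809, 0.001], [-0.002, 0.0, -1.0]]
contact_force: [-0.4, 1.0, -0.1]
width: 0.0382
```

```bash
python3 - <<'E'
from h import *
np.set_printoptions(precision=4,suppress=True)
s=env.state(); p=np.array(s['eef_pos']);Q=np.array(s['eef_rot']); print(s['clock'],p,Q,np.round(s['qpos'],2))
c=cam('wrist'); im=save('wrist','w5.png'); cv2.imwrite('pics/w5b.png',cv2.resize(im,(768,576))[:,:,::-1])
import pickle; pickle.dump(c,open('cw5.pkl','wb'))
r=env.spot_point('wrist','bezel')
for q in r[:2]: print(np.array(q['point'])*1.5,q['confidence'],onz(c,q['point'],.036))
E
```

```text
8.7833 [ 0.4522 -0.3056  0.149 ] [[ 0.8094 -0.5873 -0.0016]
 [-0.5873 -0.8094  0.0011]
 [-0.0019  0.     -1.    ]] [-0.7   0.48  1.64 -0.    1.02  1.5 ]
[384.15 279.6 ] 0.84 [ 0.4539 -0.3039  0.036 ]
```

View pics/w5b.png

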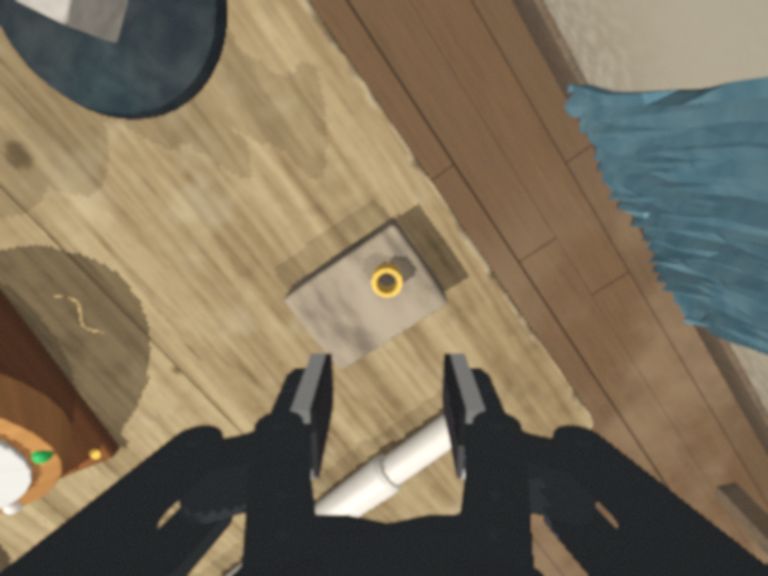

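w5b shows the bezel's ring at (387,283) on the block, centred between the jaws.

```bash
python3 - <<'E'
from h import *
np.set_printoptions(precision=4,suppress=True)
import pickle; c=pickle.load(open('cw5.pkl','rb'))
b=onz(c,np.array([387,283])/1.5,.043); print(b)
s=env.state(); p=np.array(s['eef_pos']);Q=np.array(s['eef_rot'])
B=orient(-36,0); move(p,Q,[b[0],b[1],.035],B)
E
```

```text
[ 0.453  -0.3054  0.043 ]
row [0.0023, 0.0008, 0.4584] [-0.0, 0.0003, 0.0007]
```

Emit:
servo_tool([
  [0.002, -0.002, 0.15, 0, 0, 0, 0.4],
  [0.002, -0.002, 0.3, 0, 0, 0, 0.4],
  [0.002, -0.002, 0.4, 0, 0, 0, 0.4],
  [0.002, -0.002, 0.44, 0, 0, 0, 0.4],
  [0.002, -0.002, 0.458, 0, 0, 0, 0.4],
  [0.002, -0.002, 0.458, 0, 0, 0, 0.4],
], grip_force=25)

```text
clock: 9.38
eef_pos: [0.4537, -0.305, 0.0355]
eef_rot: [[0.809, -0.588, -0.0], [-0.588, -0.809, 0.001], [-0.001, -0.0, -1.0]]
contact_force: [0.4, 0.1, 0.3]
width: 0.0342
```

Emit:
servo_tool([
  [0, 0, 0, 0, 0, 0, 0],
  [0, 0, 0, 0, 0, 0, 0],
  [0, 0, 0, 0, 0, 0, 0],
  [0, 0, 0, 0, 0, 0, 0],
  [0, 0, 0, 0, 0, 0, 0],
])

```text
clock: 9.8
eef_pos: [0.4543, -0.3059, 0.0368]
eef_rot: [[0.808, -0.589, 0.002], [-0.589, -0.808, -0.001], [0.003, -0.0, -1.0]]
contact_force: [1.5, 1.1, 9.5]
width: 0.0162
```

Emit:
servo_tool([
  [0, 0, -0.2, 0, 0, 0, 0],
  [0, 0, -0.4, 0, 0, 0, 0],
  [0, 0, -0.4, 0, 0, 0, 0],
  [0, 0, -0.4, 0, 0, 0, 0],
])

```text
clock: 10.13
eef_pos: [0.4553, -0.3069, 0.1404]
eef_rot: [[0.808, -0.589, 0.006], [-0.589, -0.808, -0.005], [0.008, 0.0, -1.0]]
contact_force: [0.2, -0.6, -0.2]
width: 0.0158
```

```bash
python3 - <<'E'
from h import *
c=cam('wrist'); im=save('wrist','w6.png'); cv2.imwrite('pics/w6b.png',cv2.resize(im[200:330,170:350],None,fx=4,fy=4,interpolation=cv2.INTER_CUBIC)[:,:,::-1])
E
```

```text
(no output)
```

View pics/w6b.png

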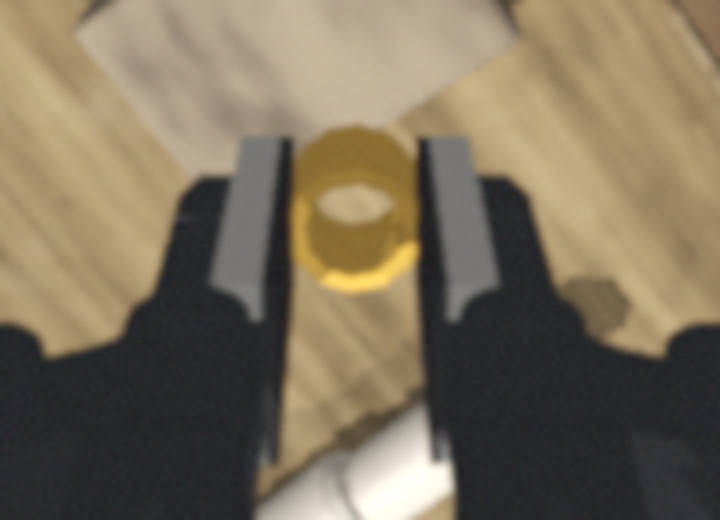

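w6b shows the bezel held squarely at the fingertips with its foot protruding. Next I'll carry it over the window.

```bash
python3 - <<'E'
from feas2 import *
s=env.state(); p=np.array(s['eef_pos']);Q=np.array(s['eef_rot']); print(p,s['width'])
A=orient(5,0); pa=np.array([.48,-.10,.20]); 
move(p,Q,pa,A); pb,B=pose(24,38,45,60,12); move(pa,A,pb,B); pc,C=pose(24,38,10,60,12); move(pb,B,pc,C)
E
```

```text
[ 0.45 -0.31  0.14] 0.01570377660317453
row [-0.4022, -0.7268, -0.2491] [0.0006, -0.0016, -0.2282]
row [0.2864, -0.488, 0.2841] [-0.1287, 0.0717, -0.2255]
row [0.0291, -0.0, 0.1369] [0.0, 0.0, 0.0]
```

Emit:
servo_tool([
  [-0.1, -0.18, -0.15, 0, 0, 0, 0],
  [-0.4, -0.727, -0.25, 0, -0.0016, -0.228, 0],
  [-0.4, -0.727, -0.25, 0, -0.0016, -0.228, 0],
  [-0.4, -0.727, -0.25, 0, -0.0016, -0.228, 0],
  [-0.4, -0.727, -0.25, 0, -0.0016, -0.228, 0],
  [-0.4, -0.727, -0.25, 0, -0.0016, -0.228, 0],
  [-0.4, -0.727, -0.25, 0, -0.0016, -0.228, 0],
  [-0.4, -0.727, -0.25, 0, -0.0016, -0.228, 0],
])

```text
clock: 10.85
eef_pos: [0.4795, -0.0985, 0.1977]
eef_rot: [[0.996, 0.093, -0.005], [0.093, -0.996, 0.002], [-0.005, -0.002, -1.0]]
contact_force: [0.9, -0.6, -0.5]
width: 0.0154
```

Emit:
servo_tool([
  [0.286, -0.488, 0.1, -0.1287, 0.0717, -0.2255, 0],
  [0.286, -0.488, 0.2, -0.1287, 0.0717, -0.2255, 0],
  [0.286, -0.488, 0.25, -0.1287, 0.0717, -0.2255, 0],
  [0.286, -0.488, 0.284, -0.1287, 0.0717, -0.2255, 0],
  [0.286, -0.488, 0.284, -0.1287, 0.0717, -0.2255, 0],
  [0.286, -0.488, 0.284, -0.1287, 0.0717, -0.2255, 0],
  [0.286, -0.488, 0.284, -0.1287, 0.0717, -0.2255, 0],
  [0.286, -0.488, 0.284, -0.1287, 0.0717, -0.2255, 0],
])

```text
clock: 11.52
eef_pos: [0.5376, 0.0283, 0.1254]
eef_rot: [[0.677, 0.646, 0.352], [0.733, -0.632, -0.252], [0.06, 0.429, -0.901]]
contact_force: [0.0, 0.4, 0.5]
width: 0.0159
```

```bash
python3 tgt.py 24,38,10,60,12 24,38,3,60,12; python3 - <<'E'
from h import *
c=cam('wrist'); im=save('wrist','w7.png'); cv2.imwrite('pics/w7b.png',cv2.resize(im,(768,576))[:,:,::-1])
E
```

```text
t 11.52 local mm [19.5 37.9 43.5] jawspin 60.15 phi -12.2 jaw z -0.006 F tool [ 0.3  0.  -0.6] T [ 0.22 -0.03 -0.05] w 0.0159 q [ 0.12  0.45  1.96 -0.68  0.49  1.45]
row [0.0372, 0.0163, 0.1288] [-0.0016, 0.0011, 0.0012]
row [0.0058, -0.0, 0.0274] [0.0, 0.0, 0.0]
```

View pics/w7b.png

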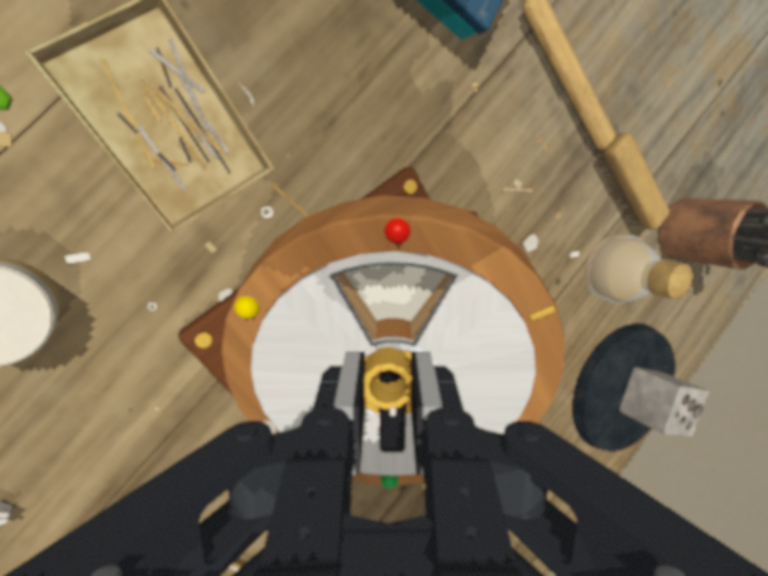

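w7b shows the bezel held at (388,380), with the open window ahead of it at (393,295) below the red bead (397,231).

Emit:
servo_tool([
  [0.037, 0.016, 0.0, -0.0016, 0.001, 0.001, 0],
  [0.037, 0.016, 0.064, -0.0016, 0.001, 0.001, 0],
  [0.037, 0.016, 0.129, -0.0016, 0.001, 0.001, 0],
  [0.037, 0.016, 0.129, -0.0016, 0.001, 0.001, 0],
  [0.037, 0.016, 0.129, -0.0016, 0.001, 0.001, 0],
])

```text
clock: 11.98
eef_pos: [0.5611, 0.0237, 0.1001]
eef_rot: [[0.683, 0.637, 0.357], [0.727, -0.638, -0.253], [0.067, 0.433, -0.899]]
contact_force: [-0.6, -0.8, -0.2]
width: 0.0159
```

```bash
python3 tgt.py 23,38,3,60,12;  python3 - <<'E'
from feas2 import *
c=cam('wrist'); im=save('wrist','w8.png'); cv2.imwrite('pics/w8b.png',cv2.resize(im[150:330,160:360],None,fx=3.5,fy=3.2)[:,:,::-1])
E
```

```text
t 11.98 local mm [27.6 37.9  9.6] jawspin 59.6 phi -12.0 jaw z 0.001 F tool [-1.   0.   0.2] T [ 0.26  0.02 -0.01] w 0.0159 q [ 0.11  0.52  1.93 -0.74  0.44  1.52]
row [-0.0032, -0.0161, 0.0278] [-0.0, 0.0002, -0.0022]
```

View pics/w8b.png

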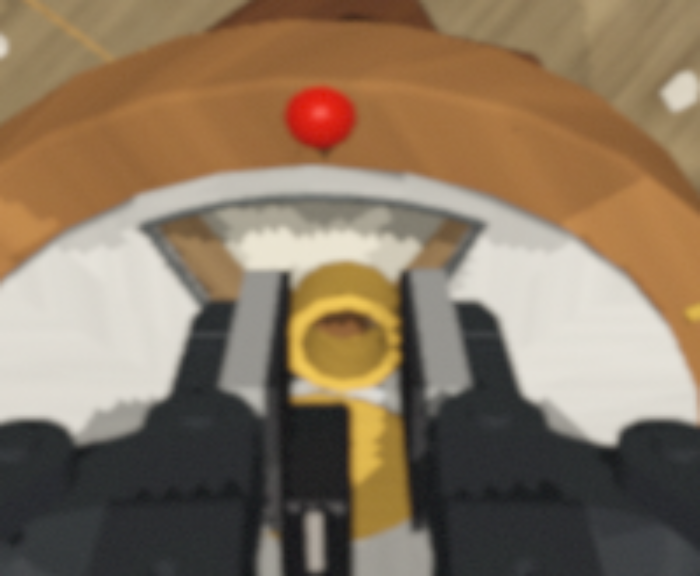

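w8b shows the bezel about 4 mm right (up-slope) of the window's centre line, matching the measured offset. I'll correct that and lower it.

Emit:
servo_tool([
  [-0.003, -0.016, 0.0, 0, 0, -0.002, 0],
  [-0.003, -0.016, 0.014, 0, 0, -0.002, 0],
  [-0.003, -0.016, 0.028, 0, 0, -0.002, 0],
  [-0.003, -0.016, 0.028, 0, 0, -0.002, 0],
])

```text
clock: 12.37
eef_pos: [0.5598, 0.0246, 0.0919]
eef_rot: [[0.676, 0.643, 0.359], [0.734, -0.631, -0.252], [0.064, 0.434, -0.899]]
contact_force: [-0.0, 0.5, 0.0]
width: 0.0159
```

```bash
python3 tgt.py 23,38,0.5,60,12
```

```text
t 12.37 local mm [22.2 38.5  3.2] jawspin 60.18 phi -11.9 jaw z -0.0 F tool [ 0.3 -0.3 -0.2] T [ 0.2   0.01 -0.02] w 0.0159 q [ 0.11  0.54  1.94 -0.78  0.43  1.55]
row [0.0021, 0.0038, 0.0107] [0.0001, -0.0003, 0.001]
```

Emit:
servo_tool([
  [0.002, 0.004, 0.006, 0, 0, 0, 0],
  [0.002, 0.004, 0.012, 0, 0, 0, 0],
  [0.002, 0.004, 0.012, 0, 0, 0, 0],
])

```text
clock: 12.62
eef_pos: [0.5619, 0.0235, 0.0897]
eef_rot: [[0.676, 0.643, 0.359], [0.734, -0.631, -0.252], [0.064, 0.434, -0.899]]
contact_force: [0.2, -0.6, 0.4]
width: 0.0156
```

```bash
python3 tgt.py
```

```text
t 12.62 local mm [23.1 37.8  0.2] jawspin 60.18 phi -12.0 jaw z -0.0 F tool [-0.3  0.6 -0.2] T [ 0.26 -0.07  0.04] w 0.0156 q [ 0.11  0.54  1.94 -0.79  0.42  1.55]
```

No contact, and the foot is below the cover. Releasing now.

Emit:
servo_tool([
  [0, 0, 0, 0, 0, 0, 0.4],
  [0, 0, 0, 0, 0, 0, 0.4],
  [0, 0, 0, 0, 0, 0, 0.4],
  [0, 0, 0, 0, 0, 0, 0.4],
  [0, 0, 0, 0, 0, 0, 0.4],
])

```text
clock: 13.03
eef_pos: [0.5618, 0.0236, 0.0899]
eef_rot: [[0.676, 0.643, 0.359], [0.734, -0.631, -0.252], [0.064, 0.434, -0.899]]
contact_force: [0.2, 0.6, -0.4]
width: 0.0341
```

```bash
python3 tgt.py 20,35,50,60,12
```

```text
t 13.03 local mm [23.1 37.9  0.5] jawspin 60.19 phi -11.9 jaw z -0.0 F tool [ 0.5 -0.4  0.3] T [ 0.16 -0.04  0.09] w 0.0341 q [ 0.11  0.54  1.94 -0.79  0.42  1.55]
row [-0.0568, -0.005, -0.1905] [0.0002, -0.0003, 0.001]
```

Emit:
servo_tool([
  [-0.02, 0, -0.09, 0, 0, 0, 0.4],
  [-0.057, -0.005, -0.19, 0, 0, 0, 0.4],
  [-0.12, -0.005, -0.25, 0, 0, 0, 0.4],
  [-0.12, -0.005, -0.25, 0, 0, 0, 0.4],
  [-0.12, -0.005, -0.25, 0, 0, 0, 0.4],
])

```text
clock: 13.45
eef_pos: [0.5182, 0.018, 0.1443]
eef_rot: [[0.676, 0.643, 0.36], [0.734, -0.631, -0.252], [0.065, 0.434, -0.898]]
contact_force: [0.4, 0.6, 0.3]
width: 0.0339
```

```bash
python3 tgt.py -0.3,-0.3,46,60,12 -0.3,-0.3,10,60,12; python3 - <<'E'
from h import *
c=cam('wrist'); im=save('wrist','w9.png'); cv2.imwrite('pics/w9b.png',cv2.resize(im[50:290,120:400],None,fx=2.4,fy=2.4)[:,:,::-1])
print([(q['point'],q['confidence']) for q in env.spot_point('wrist','bezel')[:2]])
E
```

```text
t 13.45 local mm [14.1 24.2 68.4] jawspin 60.16 phi -11.9 jaw z 0.001 F tool [ 0.7  0.  -0.3] T [ 0.19 -0.04 -0.01] w 0.0339 q [ 0.11  0.4   2.   -0.66  0.49  1.42]
row [-0.0926, -0.0015, 0.1112] [0.0005, -0.0006, 0.0008]
row [0.0299, -0.0, 0.1409] [0.0, 0.0, 0.0]
[([248.5, 167.0], 0.95)]
```

View pics/w9b.png

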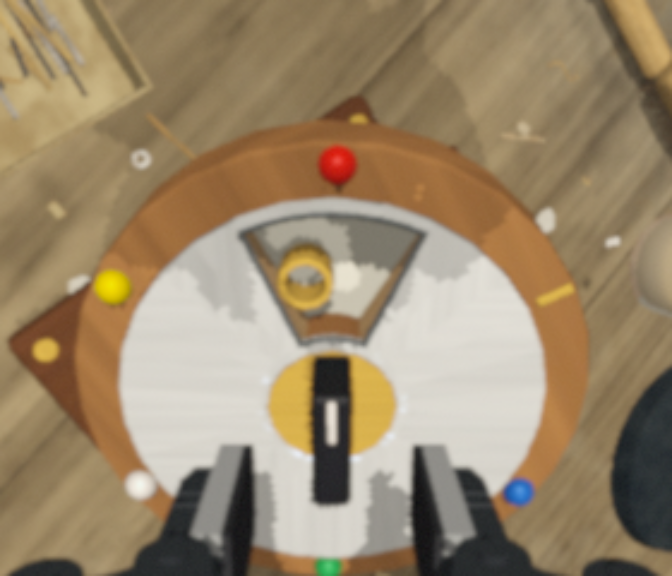

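w9b shows the bezel standing on the compartment floor, seen through the window at (305,278). Next I'll regrip the knob and turn the cover back to 0.

Emit:
servo_tool([
  [-0.0926, -0.0015, 0.0, 0, 0, 0, 0.4],
  [-0.0926, -0.0015, 0.1, 0, 0, 0, 0.4],
  [-0.0926, -0.0015, 0.111, 0, 0, 0, 0.4],
  [-0.0926, -0.0015, 0.111, 0, 0, 0, 0.4],
])

```text
clock: 13.88
eef_pos: [0.5125, -0.0059, 0.1156]
eef_rot: [[0.677, 0.644, 0.356], [0.733, -0.631, -0.253], [0.062, 0.432, -0.9]]
contact_force: [-0.5, -0.4, 0.5]
width: 0.0341
```

```bash
python3 tgt.py 0,0,10,60,12
```

```text
t 13.88 local mm [-1.2 -0.4 44.1] jawspin 60.18 phi -12.1 jaw z -0.002 F tool [-0.6  0.1 -0.5] T [0.25 0.01 0.01] w 0.0341 q [ 0.05  0.45  2.05 -0.78  0.39  1.5 ]
row [0.0321, 0.0035, 0.1326] [-0.0004, 0.0004, 0.0011]
```

Emit:
servo_tool([
  [0.016, 0.003, 0.066, 0, 0, 0.001, 0.4],
  [0.032, 0.003, 0.132, 0, 0, 0.001, 0.4],
  [0.032, 0.003, 0.132, 0, 0, 0.001, 0.4],
])

```text
clock: 14.13
eef_pos: [0.5313, -0.0083, 0.0869]
eef_rot: [[0.678, 0.642, 0.358], [0.732, -0.633, -0.252], [0.065, 0.433, -0.899]]
contact_force: [-1.2, -0.9, 0.2]
width: 0.0342
```

Emit:
servo_tool([
  [0, 0, 0, 0, 0, 0, 0],
  [0, 0, 0, 0, 0, 0, 0],
  [0, 0, 0, 0, 0, 0, 0],
  [0, 0, 0, 0, 0, 0, 0],
  [0, 0, 0, 0, 0, 0, 0],
])

```text
clock: 14.55
eef_pos: [0.5297, -0.0082, 0.0887]
eef_rot: [[0.678, 0.641, 0.359], [0.732, -0.633, -0.252], [0.066, 0.434, -0.899]]
contact_force: [-4.0, 5.9, 3.3]
width: 0.0112
```

```bash
python3 tgt.py 0,0,10,30,12 0,0,10,0,12
```

```text
t 14.55 local mm [ 0.5  0.6 12.1] jawspin 60.02 phi -11.9 jaw z 0.001 F tool [ 1.8 -4.9 -5.9] T [0.96 0.3  0.02] w 0.0112 q [ 0.04  0.52  2.03 -0.9   0.35  1.62]
row [-0.0011, -0.0006, 0.0089] [0.0348, -0.0005, 0.1631]
row [0.0, 0.0, 0.0] [0.0347, 0.0, 0.163]
```

Emit:
servo_tool([
  [0, 0, 0, 0.0077, 0, 0.0362, 0],
  [0, 0, 0, 0.0154, 0, 0.0724, 0],
  [0, 0, 0, 0.0231, 0, 0.1087, 0],
  [0, 0, 0, 0.0308, 0, 0.1449, 0],
  [0, 0, 0, 0.0348, 0, 0.163, 0],
  [0, 0, 0, 0.0348, 0, 0.163, 0],
])

```text
clock: 15.05
eef_pos: [0.5299, -0.0086, 0.0889]
eef_rot: [[0.916, 0.257, 0.308], [0.317, -0.934, -0.164], [0.246, 0.248, -0.937]]
contact_force: [-3.4, 7.6, 2.8]
width: 0.0114
```

```bash
python3 tgt.py 0,0,10,0,12
```

```text
t 15.05 local mm [ 0.7  0.2 12.1] jawspin 29.7 phi -11.9 jaw z -0.0 F tool [-0.  -7.3 -4.9] T [1.21 0.05 0.13] w 0.0114 q [-0.03  0.5   1.99 -0.45  0.36  1.64]
row [-0.0011, -0.0006, 0.009] [0.0341, -0.0004, 0.1614]
```

Emit:
servo_tool([
  [0, 0, 0, 0.0076, 0, 0.0359, 0],
  [0, 0, 0, 0.0152, 0, 0.0718, 0],
  [0, 0, 0, 0.0228, 0, 0.1076, 0],
  [0, 0, 0, 0.0304, 0, 0.1435, 0],
  [0, 0, 0, 0.0341, 0, 0.1614, 0],
  [0, 0, 0, 0.0341, 0, 0.1614, 0],
  [0, 0, 0, 0.0341, 0, 0.1614, 0],
])

```text
clock: 15.63
eef_pos: [0.5299, -0.0088, 0.0889]
eef_rot: [[0.934, -0.184, 0.304], [-0.174, -0.983, -0.06], [0.31, 0.003, -0.951]]
contact_force: [-5.3, -4.4, 8.1]
width: 0.0114
```

```bash
python3 tgt.py 0,0,10,0,12
```

```text
t 15.63 local mm [ 0.8  0.  12.1] jawspin 0.35 phi -11.9 jaw z -0.0 F tool [-1.7  5.3 -9.1] T [-1.03 -0.19  0.05] w 0.0114 q [-0.11  0.49  1.99 -0.07  0.35  1.71]
row [-0.0014, 0.0002, 0.009] [0.0004, -0.0004, 0.0019]
```

Emit:
servo_tool([
  [0, 0, 0, 0, 0, 0, 0.4],
  [0, 0, 0, 0, 0, 0, 0.4],
  [0, 0, 0, 0, 0, 0, 0.4],
  [0, 0, 0, 0, 0, 0, 0.4],
  [0, 0, -0.15, 0, 0, 0, 0.4],
  [-0.1, 0, -0.4, 0, 0, 0, 0.4],
  [-0.1, 0, -0.4, 0, 0, 0, 0.4],
  [-0.1, 0, -0.4, 0, 0, 0, 0.4],
])

```text
clock: 16.3
eef_pos: [0.4745, 0.0024, 0.1785]
eef_rot: [[0.934, -0.184, 0.306], [-0.174, -0.983, -0.06], [0.312, 0.002, -0.95]]
contact_force: [0.5, 0.1, -0.8]
width: 0.0343
```

```bash
python3 tgt.py; python3 - <<'E'
from h import *
c=cam('wrist'); im=save('wrist','w10.png'); a=cv2.resize(im[50:290,100:400],None,fx=2.4,fy=2.4)
import pickle; pickle.dump(c,open('cw10.pkl','wb'))
s=save('scene','s10.png'); save('side','d10.png')
cv2.imwrite('pics/w10b.png',a[:,:,::-1])
E
```

```text
t 16.3 local mm [ -3.4   0.5 118. ] jawspin 0.35 phi -11.8 jaw z -0.001 F tool [ 0.2 -0.2  0.9] T [-0.03 -0.14  0.04] w 0.0343 q [-0.1   0.25  2.02 -0.05  0.56  1.7 ]
```

View pics/w10b.png

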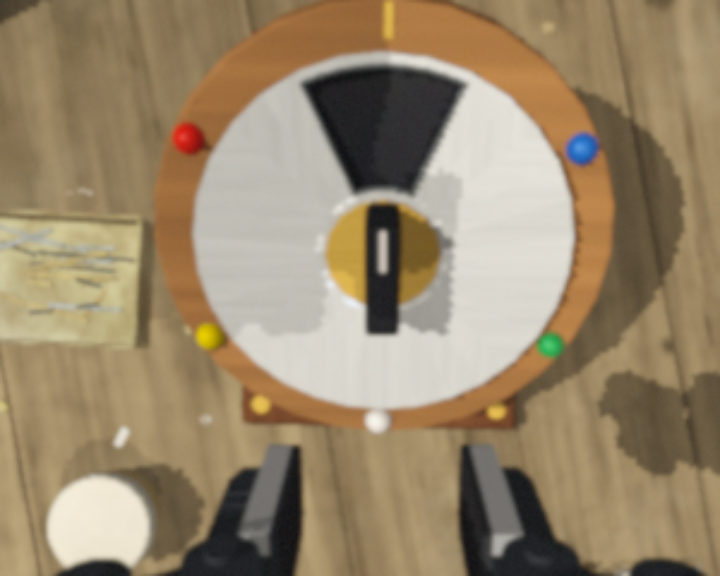

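w10b shows only solid black through the window. Its corners are at (303,87) and (466,85), centred on the brass mark at (389,20) to within about 1°. The arm is clear, so I'll hand in.

```bash
python3 - <<'E'
from h import *
for n in('scene','side'):
    env.grab_frame(n)
    for l in('loupe','pot_white_lid'):
        print(n,l,[(np.round(q['point'],1),round(q['confidence'],2)) for q in env.spot_point(n,l)[:1]])
print(env.hand_in(), env.state()['clock'])
E
```

```text
scene loupe [(array([178., 157.]), 0.57)]
scene pot_white_lid [(array([190.7, 206.5]), 0.71)]
side loupe [(array([163.3, 303.7]), 0.62)]
side pot_white_lid [(array([255.4, 269.9]), 0.85)]
the job is handed in; nothing more can be done
the job is handed in; nothing more can be done
```

The job is handed in, with the bezel in the red-bead compartment and the cover closed again. I gripped the knob and turned the cover to +60°, where the red bead is. I lowered the bezel through the window, let it drop, and turned the cover back to 0.

**Checks**
- **Bezel:** the wrist picture after release showed it standing on the floor of the red-bead compartment. It can't be seen now that the cover is closed.
- **Cover:** the last picture showed only solid black through the window, centred on the brass mark to within about 1°. The arm had let go and was 118 mm clear of the cover.
- **Loupe and pot:** the networks placed both within about 4 pixels of where they started. That is within their usual scatter, and the arm never went near either one.
- **Limits:** the clock read 16.3 s at the last move. The highest force reading was about 23 N at the wrist, a side load during the first turn.

**What didn't go as planned:** my first approach straight along the dial's axis ran joint 5 down to its 0.12 rad lower limit (it read 0.119). I switched to holding the tool at a 12° lean, which avoided the limit. My first dial centre was also about 1 mm off, so I corrected it before the second turn.

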